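Walk the slit lamp's power pack square against the bench trunking

ROBOT

A 6-joint arm with a two-finger parallel gripper is mounted at the origin on the work surface. World frame = base frame: x ahead of the robot, y to its left, z up, the work surface at z = 0. Lengths are in m, angles in rad, forces in N, time in s.
With the tool pointing down it reaches from about 0.325 to 0.775 m from the base axis. Payload 5.5 kg.
Tool frame: the origin (TCP) lies between the finger pads; the fingertips stand 17 mm ahead of it and the grasp point (between the pads) lies 2 mm behind it (robot.tips_ahead is the distance from the TCP to the fingertips, in m); z points along the fingers, y is the line along which they close (so a half turn about z gives the same grasp; the last joint's range is limited). The gripper opens to 85 mm and grips with 20 to 120 N. Pads are 22 mm wide; open, the fingers measure 114 mm over their backs; the gripper's body (76 mm by 85 mm) begins 54 mm behind the grasp point. The pads swing forward as they close: fully open they stand 13 mm farther back than shut.
Start: joints at [1.28, 0.091, 1.231, -0, 1.82, -0.057], TCP at [0.139, 0.584, 0.22] pointing down, gripper open.
Joint ranges: [-2.87, 2.87], [-0.86, 2.18], [0.17, 2.46], [-1.51, 4.65], [0.06, 2.69], [-2.65, 2.65]. Speed limits (rad/s): [2.57, 2.57, 3.01, 3.14, 3.14, 3.14].

INTERFACE

Orientations are given as [roll, pitch, yaw] about the fixed x, y, z axes, in that order (R = Rz(yaw) Ry(pitch) Rx(roll)).
In Python, from station import monitor, viewer, robot gives the robot as it stands.
- The arm moves only by the tool step_arm, never from a script. Its argument "moves" is a list of rows, each an object of numbers: "x", "y", "z": the shift along the tool's x, y, z in cm; "rx", "ry", "rz": the turn, a rotation vector about the tool's x, y, z in degrees; "fingers": the finger opening in cm, from 0 to 8.54. A call has 1 to 5 rows; each row is the pose to reach, as a shift and turn from the pose commanded when the call began, along the tool's axes at that moment; what a row does not reach only later rows make up. A row lasts 1/8 s, in which the tool goes at most 62.5 mm and 10.7 degrees, less where a joint would pass 70% of its speed; a pose out of reach is approached as far as the arm can. A call with a gripper value outside its range is refused whole. The fingers move at their own pace and stop on an object; the grip force is fixed at half the most. Time passes only in rows, so rows that repeat a pose let the fingers close. It gives the time, the measured TCP pose, the force, the opening and the grip force at its end, in the units of the state.
- monitor.state(): the state, without advancing time (a new reading comes with each control period).
- viewer.camera(name): name is "scene" or "top" or "wrist"; returns a dict with "frame" (384x512x3 uint8, blue, green, red), "vertical_fov" (degrees; the focal length in pixels is half the picture's height over the tangent of half this angle, whatever the lens; pixels are square), "cx", "cy" (the principal point, pixels), "R" (3x3) and "t" (3): a world point X has camera coordinates R X + t. Camera axes: x right, y down, z forward; pixel columns grow to the right and rows downward; lengths in m; the calibration is good to about 2 mm. A picture is of the moment at which its call begins. There is no depth.
- robot.job_done(): hands the job in; it is judged then, once.
The state is a dict: "time": time; "q": joint angles; "qd": joint speeds; "joint_efforts": joint torques, N m; "ee_pos": TCP position; "tcp_rot": TCP orientation; "contact_force": force on the tool from outside, world axes, zero at the start; "wrist_torque": the same for the moment, N m; "gripper_width": finger opening in m; "finger_force": force on a finger pad.
Only numpy, scipy, OpenCV 4.12 (cv2) and the standard library are available. Lean on these libraries where they do the work, as an engineer would, in place of code of your own. Each camera call takes 0.05 s, during which the arm holds its last target. There are 200 camera calls.

TASK

The slit lamp's heavy power pack has been left skewed on the table, away from the aluminium socket trunking. With the fingertips, push it along the table, at one end of its control side and then the other as it needs, until its back stands flush against the trunking along its whole width, with the controls facing the robot. Do not grip, lift, tip or shove it hard, keep off the dial, switch and socket in the middle of its control side, and leave everything else where it is.

Things in the scene. Friction and masses are not known exactly. Their poses are not given: they have to be found in the camera images.
- power_pack: Heavy grey metal box, 120 deep (x) by 200 wide (y), case 8 to 88 mm above the table, on 4 rubber feet inset at x +-36, y +-58 mm. Origin: centre of its underside. +x points out of its plain back, -x out of its control side, which starts up to 55 deg off facing the robot. 1.6 to 2.9 kg, friction 0.5 to 0.7: a push at one end takes 5 to 14 N and turns it about a point 50 to 80 mm beyond its centre.
- pack_controls: Controls standing out of the middle of the control side, fixed to the pack, 35 to 74 mm above the table: black dial 38 mm across (out 20 mm), red rocker switch (y 27 to 53, out 14 mm), steel socket (y -24 to -54, out 15 mm). Origin: foot of the control side, middle; axes as the pack's. From 55 to 100 mm either side of the middle that side is plain and may be pushed.
- pack_back_left (a point): Rear edge of the pack at its left (+y) end, 40 mm above the table: 60 mm behind (+x) and 100 mm left (+y) of its centre.
- pack_back_right (a point): Rear edge of the pack at its right (-y) end, 40 mm above the table: 60 mm behind (+x) and 100 mm right (-y) of its centre.
- trunking: Aluminium socket trunking screwed to the table at its far side, cannot move: 70 deep (its x) by 520 long (its y; 532 with end caps) by 70 mm high, white outlets in its top. Origin at the centre of its underside; -x points out of its plain front face towards the robot.
- trunking_face (a point): Foot of the trunking's front face, at the middle of its length; axes as the trunking's, so the face is the plane x = 0 here and the pack stands at negative x.
- drops_red: White eye-drop bottle with red cap, 29 across, 72 mm tall, origin under its centre; stands before the left part of the trunking. Bystander.
- drops_green: White eye-drop bottle with green cap, 29 across, 72 mm tall, origin under its centre; stands before the right part of the trunking. Bystander.
- swab_jar: Glass swab jar with steel lid, 72 across, 99 mm tall, origin under its centre. Bystander, to one side of the pack.
- condenser_lens: Black-rimmed condensing lens lying flat, 52 across, 22 mm high, origin under its centre. Bystander, to one side of the pack.
- penlight: Penlight lying along its x, 130 long, 14 mm high, origin under its centre. Bystander on the robot's side, right.
- occluder: Flat black eye occluder, a 68 mm disc (centre 75 mm along its +x) on a handle, 194 long along its x, 6 mm thick. Bystander on the robot's side, left.
- tissue_box: Blue tissue box 115 by 230 by 75 mm (tissue to 125 mm), origin under its centre. Bystander at the left.
Mind the look-alikes: they are no part of the job. Several things look just like the power_pack: the one meant starts farthest to the robot's right.

How it is judged:
At the end, for the whole second after the job is handed in: Both rear ends of the pack are within 5 mm of the trunking's front face and within its length, the control side facing the robot; the pack stands flat on the table, at rest (x of each of pack_back_left, pack_back_right in the frame of trunking_face above -0.005 m and y of pack_back_left in the frame of trunking_face below 0.26 m and y of pack_back_right in the frame of trunking_face above -0.26 m and x of power_pack in the frame of trunking_face below -0.05 m and height (world z) of power_pack below 0.004 m and angle between power_pack's own z axis and vertical below 0.03 rad and linear speed of power_pack below 0.01 m/s and angular speed of power_pack below 0.05 rad/s); the robot touches nothing.
It fails at once if the pack is lifted (more than 10 mm) (height (world z) of power_pack above 0.01 m).
It fails at once if the pack is tipped (more than 8 degrees) (angle between power_pack's own z axis and vertical above 0.14 rad).
It fails at once if the pack is shoved hard (faster than 0.35 m/s) (linear speed of power_pack above 0.35 m/s).
It fails at once if the dial, switch or socket is pushed or gripped (more than 1.5 N) (contact force between any of the fingers, the arm and pack_controls above 1.5 N).
It fails at once if a bystander is moved more than 20 mm or knocked over (distance of any of drops_red, drops_green, swab_jar, condenser_lens, penlight, occluder, tissue_box from where it was at the start of the episode above 0.02 m or angle between any of drops_red, drops_green, swab_jar's own z axis and vertical above 0.5 rad).
It also fails if it takes over 58 s, if anything falls off the work surface, if the arm or the gripper's body presses on something with over 40 N, if the wrist force passes 120 N, or if a joint passes its speed limit or range.

## Working session

There is one attempt and no reset: what is moved stays moved. The work goes in short steps, Python scripts to look and compute and a tool call to move; the robot and the scene stay as the last step left them, time stands still between calls to the robot, and variables do not carry over. Pictures are saved under pics/ and viewed, at most 10 in all, crops included, and the job is handed in when it is done.

Besides the shell and the picture viewer there is one more tool, called after ">>>" by a JSON object that holds its "name" and its "arguments". step_arm: Moves the arm, as the interface text tells. Its arguments: {"type":"object","properties":{"moves":{"type":"array","items":{"type":"object","properties":{"x":{"type":"number"},"y":{"type":"number"},"z":{"type":"number"},"rx":{"type":"number"},"ry":{"type":"number"},"rz":{"type":"number"},"fingers":{"type":"number"}}}}},"required":["moves"]}

```bash
mkdir -p pics; cat > h.py <<'E'
import numpy as np, cv2, json
from station import monitor, viewer, robot
def snap(n,fn):
    c=viewer.camera(n); cv2.imwrite('pics/'+fn+'.png',c['frame'])
    d={k:np.array(c[k]).tolist() for k in('vertical_fov','cx','cy','R','t')}
    json.dump(d,open('pics/'+fn+'.json','w')); return c
def ray(fn,u,v,z):
    c=json.load(open('pics/'+fn+'.json')); f=192/np.tan(np.radians(c['vertical_fov'])/2)
    R=np.array(c['R']);t=np.array(c['t']); d=R.T@np.array([(u-c['cx'])/f,(v-c['cy'])/f,1]); o=-R.T@t
    return (o+d*(z-o[2])/d[2])[:2]
def proj(fn,X):
    c=json.load(open('pics/'+fn+'.json')); f=192/np.tan(np.radians(c['vertical_fov'])/2)
    p=np.array(c['R'])@np.array(X)+np.array(c['t']); return f*p[0]/p[2]+c['cx'],f*p[1]/p[2]+c['cy']
E
python3 - <<'E'
from h import *
a=snap('scene','s0')['frame'];b=snap('top','t0')['frame']
cv2.imwrite('pics/t0b.png',cv2.resize(b,(800,600),interpolation=cv2.INTER_CUBIC))
print(monitor.state()); print(open('pics/t0.json').read())
E
```

```text
{'time': 0.1, 'q': array([ 1.28030075e+00,  9.18027659e-02,  1.23180473e+00,  1.04308263e-05,
        1.81977528e+00, -5.66901320e-02]), 'qd': array([-0.00104428, -0.00117074, -0.00359587,  0.00120564, -0.00208656,
        0.00067054]), 'joint_efforts': array([ 3.29728027e-03, -4.60216713e+01, -4.19219077e+01,  1.26933078e-04,
        1.06436061e-02, -4.04732793e-05]), 'ee_pos': array([0.13892255, 0.58341389, 0.21913028]), 'tcp_rot': array([-3.13980598e+00, -1.11525562e-04,  2.90778967e+00]), 'contact_force': array([-0.32299526,  0.45590309, -0.75277444]), 'wrist_torque': array([0.03862162, 0.01088439, 0.04260697]), 'finger_force': 0.0, 'gripper_width': 0.0854252567452997}
{"vertical_fov": 51.88265570681237, "cx": 252.41455948843762, "cy": 195.1303326969166, "R": [[-0.0009204046567240811, -0.9999944332278059, -0.0032072369209354724], [-0.9971551510128251, 0.001159514133801262, -0.07536750185301057], [0.07537080113583723, 0.0031287442165581505, -0.9971506672994656]], "t": [0.09175799320073977, 0.5563876199258113, 1.2170424758470835]}
```

View pics/t0b.png

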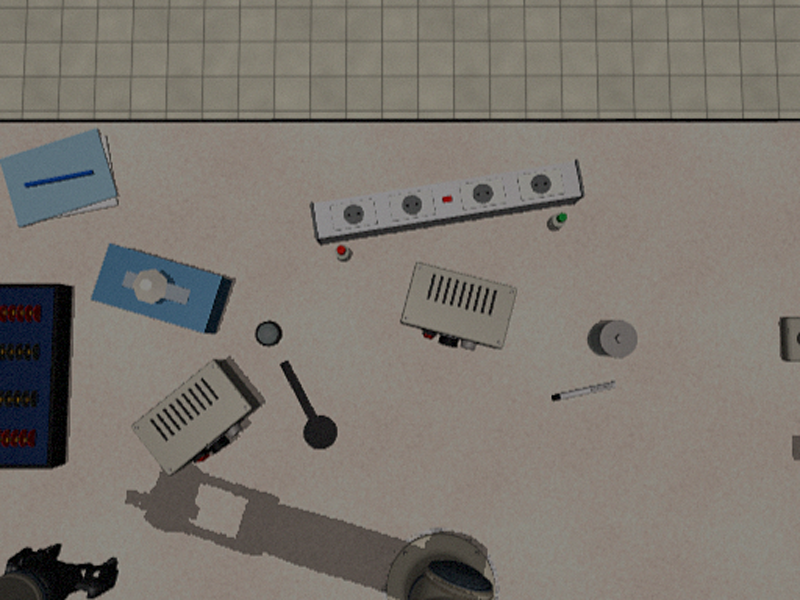

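View pics/s0.png

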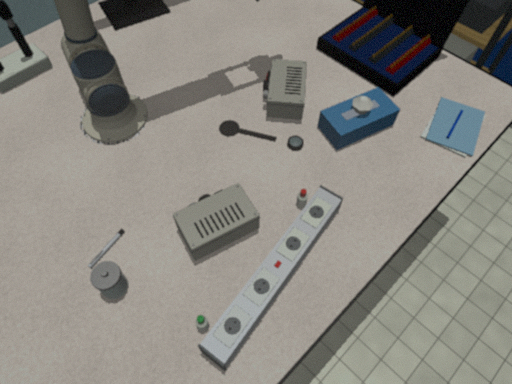

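The top view (800x600 enlargement) shows two pack look-alikes, one at (460,305) in front of the trunking and one at (198,415) on the left. The object cut off at the right edge (790,340) looks like a different instrument. I take the pack at (460,305), because it is the farthest right, and will confirm it in a crop.

```bash
python3 - <<'E'
from h import *
b=cv2.imread('pics/t0.png')
cv2.imwrite('pics/c0.png',cv2.resize(b[95:235,190:390],(800,560),interpolation=cv2.INTER_CUBIC))
E
```

```text
(no output)
```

View pics/c0.png

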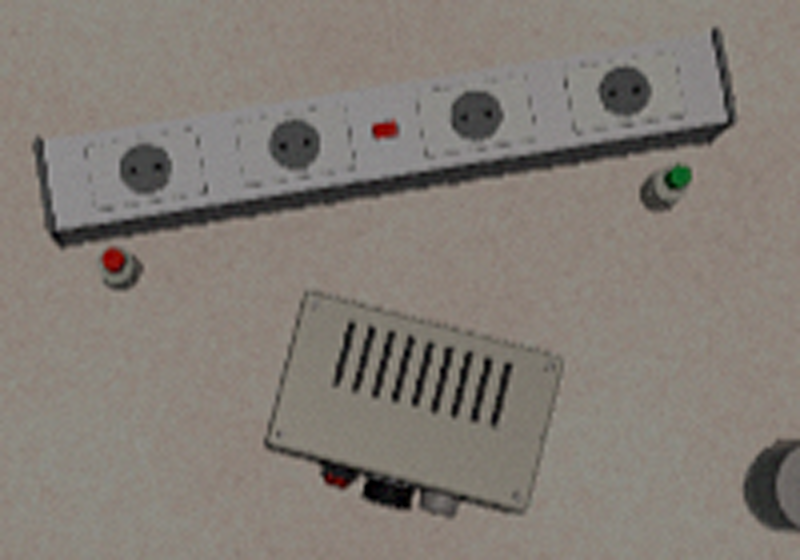

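The crop confirms it. The pack has vents on top and the red switch, dial and socket on its near side. Its top corners are at back-left (310,291), back-right (562,358), front-right (524,513) and front-left (266,445). The trunking's top front edge runs from (58,232) to (725,124).

```bash
cat >> h.py <<'E'
def crop(u,v,z,fn='t0',x0=190,y0=95,s=4): return ray(fn,(u+.5)/s-.5+x0,(v+.5)/s-.5+y0,z)
E
python3 - <<'E'
from h import *
P=np.array([crop(*p,.088) for p in[(310,291),(562,358),(524,513),(266,445)]])
print(P.round(4)); print([np.linalg.norm(P[i]-P[(i+1)%4]).round(4) for i in range(4)])
c=P.mean(0); yl=(P[0]-P[1]+P[3]-P[2]);yl/=np.linalg.norm(yl); xa=np.array([yl[1],-yl[0]]); print('c',c,'yaw',np.degrees(np.arctan2(xa[1],xa[0])))
T=np.array([crop(*p,.07) for p in[(58,232),(725,124)]]); B=np.array([crop(*p,.0) for p in[(65,246),(730,137)]])
print(T,np.linalg.norm(T[0]-T[1]),B)
yt=T[0]-T[1];yt/=np.linalg.norm(yt);xt=np.array([yt[1],-yt[0]]);m=T.mean(0)
print('tr yaw',np.degrees(np.arctan2(xt[1],xt[0])),'mid',m)
for p in P: print((p-m)@xt,(p-m)@yt)
for n,p,z in[('red',(114,261),.072),('green',(678,177),.072)]:
  q=crop(*p,z); print(n,q,(q-m)@xt,(q-m)@yt)
for n,p,z in[('jar',(612*.64,338*.64),.099),('lens',(268*.64,333*.64),.022),('occ',(320*.64,432*.64),.006),('occh',(286*.64,362*.64),.006),('penL',(553*.64,398*.64),.007),('penR',(614*.64,384*.64),.007)]: print(n,ray('t0',*p,z))
E
```

```text
[[ 0.6344  0.047 ]
 [ 0.584  -0.14  ]
 [ 0.4691 -0.1102]
 [ 0.5195  0.08  ]]
[np.float64(0.1937), np.float64(0.1186), np.float64(0.1967), np.float64(0.1195)]
c [ 0.55174678 -0.03078566] yaw -14.967343667724633
[[ 0.68250091  0.23765648]
 [ 0.76501335 -0.27055755]] 0.5148687219377486 [[ 0.68405912  0.24080702]
 [ 0.77216054 -0.29546388]]
tr yaw 9.221940841141185 mid [ 0.72375713 -0.01645053]
-0.07802871914778053 0.07696416896365214
-0.15779047968936352 -0.09954078561904416
-0.26637013121738357 -0.05170511525353947
-0.18614847821348027 0.12794730086137163
red [0.65986109 0.19479212] -0.02921660739241764 0.21875226225837427
green [ 0.7236546  -0.23332963] -0.0348580769956681 -0.2140594980397845
jar [ 0.48798598 -0.31624379]
lens [0.50031116 0.34412775]
occ [0.3026032  0.24040581]
occh [0.44222656 0.31023381]
penL [ 0.36985138 -0.22679887]
penR [ 0.39765562 -0.34981441]
```

```bash
cat >> h.py <<'E'
from scipy.spatial.transform import Rotation as Ro
XT=np.array([np.cos(np.radians(9.22)),np.sin(np.radians(9.22))]);M=np.array([.7238,-.0165]);YT=np.array([-XT[1],XT[0]])
def row(x,y,z,yaw):
    "tool-axis shift (cm) and turn (deg) to a world TCP with pack-like yaw (deg; tool x = back out of control side)"
    s=monitor.state();R=Ro.from_euler('xyz',s['tcp_rot']); d=R.inv().apply(np.array([x,y,z])-s['ee_pos'])*100
    w=(R.inv()*Ro.from_euler('xyz',[np.pi,0,np.pi+np.radians(yaw)])).as_rotvec(degrees=True)
    print('x %.1f y %.1f z %.1f  rx %.1f ry %.1f rz %.1f'%(*d,*w))
def finger(c,yaw,s,gap):
    "TCP for pushing at pack y=s, face gap"
    a=np.radians(yaw);xa=np.array([np.cos(a),np.sin(a)]);ya=np.array([-xa[1],xa[0]]); return np.array(c)-xa*(.071+gap)+ya*s
E
```

>>> {"name": "step_arm", "arguments": {"moves": [{"x": -44, "y": -58, "fingers": 0}, {"x": -44, "y": -58, "fingers": 0}, {"x": -44, "y": -58, "fingers": 0}, {"x": -44, "y": -58, "fingers": 0}, {"x": -44, "y": -58, "fingers": 0}]}}

```text
validation failed for argument at $.mo...
```

```bash
python3 - <<'E'
from h import *
s=monitor.state();print(s['time'],s['ee_pos'],s['tcp_rot'],s['gripper_width'])
p=finger((.5517,-.0308),-15,-.08,.03);print(p);row(*p,.22,-15);row(*p,.047,-15)
E
```

```text
0.1 [0.13892255 0.58341389 0.21913028] [-3.13980598e+00 -1.11525562e-04  2.90778967e+00] 0.0854252567452997
[ 0.43343597 -0.08193334]
x -44.1 y -57.9 z 0.0  rx -0.1 ry -0.0 rz 1.6
x -44.1 y -57.9 z 17.3  rx -0.1 ry -0.0 rz 1.6
```

>>> {"name": "step_arm", "arguments": {"moves": [{"x": -4, "y": -5, "z": 0, "rx": 0, "ry": 0, "rz": 0, "fingers": 0}, {"x": -8, "y": -10, "z": 0, "rx": 0, "ry": 0, "rz": 0, "fingers": 0}, {"x": -12, "y": -15, "z": 0, "rx": 0, "ry": 0, "rz": 0, "fingers": 0}, {"x": -15, "y": -20, "z": 0, "rx": 0, "ry": 0, "rz": 0, "fingers": 0}, {"x": -19, "y": -25, "z": 0, "rx": 0, "ry": 0, "rz": 0, "fingers": 0}]}}

```text
time: 0.72
ee_pos: [0.2651, 0.2963, 0.2198]
tcp_rot: [-3.141, 0.0, 2.909]
contact_force: [1.3, 0.2, 0.4]
gripper_width: 0.0001
finger_force: 0.0
```

>>> {"name": "step_arm", "arguments": {"moves": [{"x": -4, "y": -5, "z": 0, "rz": 0, "fingers": 0}, {"x": -8, "y": -10, "z": 0, "rz": 0, "fingers": 0}, {"x": -12, "y": -14, "z": 0, "rz": 0, "fingers": 0}, {"x": -15, "y": -19, "z": 0, "rz": 0, "fingers": 0}, {"x": -19, "y": -24, "z": 0, "rz": 0, "fingers": 0}]}}

```text
validation failed for argument at $.mo...
```

```bash
python3 - <<'E'
from h import *
p=finger((.5517,-.0308),-15,-.08,.03);row(*p,.22,-15);row(*p,.047,-15)
E
```

```text
x -25.1 y -32.9 z -0.0  rx -0.0 ry 0.0 rz 1.7
x -25.1 y -32.9 z 17.3  rx -0.0 ry 0.0 rz 1.7
```

>>> {"name": "step_arm", "arguments": {"moves": [{"x": -4, "y": -5, "z": 0, "rx": 0, "ry": 0, "rz": 0, "fingers": 0}, {"x": -8, "y": -10, "z": 0, "rx": 0, "ry": 0, "rz": 0, "fingers": 0}, {"x": -12, "y": -15, "z": 0, "rx": 0, "ry": 0, "rz": 0, "fingers": 0}, {"x": -15, "y": -20, "z": 0, "rx": 0, "ry": 0, "rz": 1, "fingers": 0}, {"x": -19, "y": -25, "z": 0, "rx": 0, "ry": 0, "rz": 1.7, "fingers": 0}]}}

```text
time: 1.35
ee_pos: [0.3913, 0.0106, 0.2202]
tcp_rot: [3.141, 0.001, 2.877]
contact_force: [1.0, 0.7, 0.7]
gripper_width: 0.0002
finger_force: 0.0
```

>>> {"name": "step_arm", "arguments": {"moves": [{"x": -3, "y": -4, "z": 0, "rx": 0, "ry": 0, "rz": 0, "fingers": 0}, {"x": -6, "y": -8, "z": 3, "rx": 0, "ry": 0, "rz": 0, "fingers": 0}, {"x": -6, "y": -8, "z": 8, "rx": 0, "ry": 0, "rz": 0, "fingers": 0}, {"x": -6, "y": -8, "z": 13, "rx": 0, "ry": 0, "rz": 0, "fingers": 0}, {"x": -6, "y": -8, "z": 17.3, "rx": 0, "ry": 0, "rz": 0, "fingers": 0}]}}

```text
time: 1.98
ee_pos: [0.4274, -0.0802, 0.0447]
tcp_rot: [3.142, -0.002, 2.877]
contact_force: [0.1, -0.4, -0.7]
gripper_width: 0.0
finger_force: 0.0
```

```bash
python3 - <<'E'
from h import *
s=monitor.state();print(s['ee_pos'],s['tcp_rot'],s['contact_force'])
p=finger((.5517,-.0308),-15,-.08,.03);row(*p,.047,-15)
# push plan about pivot
c0=np.array([.5517,-.0308]);a=np.radians(-15);piv=c0+.065*np.array([-np.sin(a),np.cos(a)])
for th in range(-15,30,6):
  b=np.radians(th);c=piv-.065*np.array([-np.sin(b),np.cos(b)]);print(th,c,end=' ');row(*finger(c,th,-.08,0),.047,th)
E
```

```text
[ 0.42743445 -0.08022821  0.04465277] [ 3.14156469e+00 -1.84695706e-03  2.87748669e+00] [ 0.06265128 -0.43337739 -0.70993195]
x -0.6 y -0.0 z -0.2  rx 0.0 ry -0.1 rz -0.1
-15 [ 0.5517 -0.0308] x -3.6 y -0.0 z -0.2  rx 0.0 ry -0.1 rz -0.1
-9 [ 0.558355   -0.03221456] x -5.2 y -0.7 z -0.2  rx 0.0 ry -0.1 rz -6.1
-3 [ 0.5651214  -0.03292574] x -6.8 y -1.2 z -0.2  rx 0.0 ry -0.1 rz -12.1
3 [ 0.57192508 -0.03292574] x -8.5 y -1.5 z -0.3  rx 0.0 ry -0.1 rz -18.1
9 [ 0.57869148 -0.03221456] x -10.1 y -1.6 z -0.3  rx 0.0 ry -0.1 rz -24.1
15 [ 0.58534648 -0.0308    ] x -11.8 y -1.6 z -0.3  rx 0.0 ry -0.1 rz -30.1
21 [ 0.59181715 -0.02869755] x -13.5 y -1.4 z -0.3  rx 0.0 ry -0.1 rz -36.1
27 [ 0.59803262 -0.02593025] x -15.2 y -1.0 z -0.3  rx 0.0 ry -0.1 rz -42.1
```

>>> {"name": "step_arm", "arguments": {"moves": [{"x": -1.5, "y": 0, "z": -0.2, "rx": 0, "ry": 0, "rz": 0, "fingers": 0}, {"x": -3, "y": 0, "z": -0.2, "rx": 0, "ry": 0, "rz": 0, "fingers": 0}, {"x": -3.6, "y": 0, "z": -0.2, "rx": 0, "ry": 0, "rz": 0, "fingers": 0}, {"x": -4.2, "y": -0.3, "z": -0.2, "rx": 0, "ry": 0, "rz": -2, "fingers": 0}, {"x": -5.2, "y": -0.7, "z": -0.2, "rx": 0, "ry": 0, "rz": -6, "fingers": 0}]}}

```text
time: 2.6
ee_pos: [0.4741, -0.0995, 0.0488]
tcp_rot: [3.141, -0.007, 2.985]
contact_force: [-11.9, 2.5, 5.6]
gripper_width: 0.0003
finger_force: 5.8
```

>>> {"name": "step_arm", "arguments": {"moves": [{"x": -0.8, "y": -0.2, "z": 0, "rx": 0, "ry": 0, "rz": -3, "fingers": 0}, {"x": -1.6, "y": -0.3, "z": 0, "rx": 0, "ry": 0, "rz": -6, "fingers": 0}, {"x": -2.5, "y": -0.4, "z": 0, "rx": 0, "ry": 0, "rz": -9, "fingers": 0}, {"x": -3.3, "y": -0.4, "z": 0, "rx": 0, "ry": 0, "rz": -12, "fingers": 0}, {"x": -3.3, "y": -0.4, "z": 0, "rx": 0, "ry": 0, "rz": -12, "fingers": 0}]}}

```text
time: 3.22
ee_pos: [0.5066, -0.1113, 0.0488]
tcp_rot: [-3.139, -0.005, -3.092]
contact_force: [-7.4, -4.5, 2.1]
gripper_width: 0.0004
finger_force: 3.6
```

```bash
python3 - <<'E'
from h import *
s=monitor.state();print(s['time'],s['ee_pos'],np.degrees(s['tcp_rot']),s['contact_force'])
b=snap('top','t1')['frame']
cv2.imwrite('pics/c1.png',cv2.resize(b[95:235,190:390],(800,560),interpolation=cv2.INTER_CUBIC))
E
```

```text
3.225 [ 0.50664868 -0.11125922  0.04875972] [-179.87077093   -0.3008875  -177.14535872] [-7.40100985 -4.53872244  2.14995966]
```

View pics/c1.png

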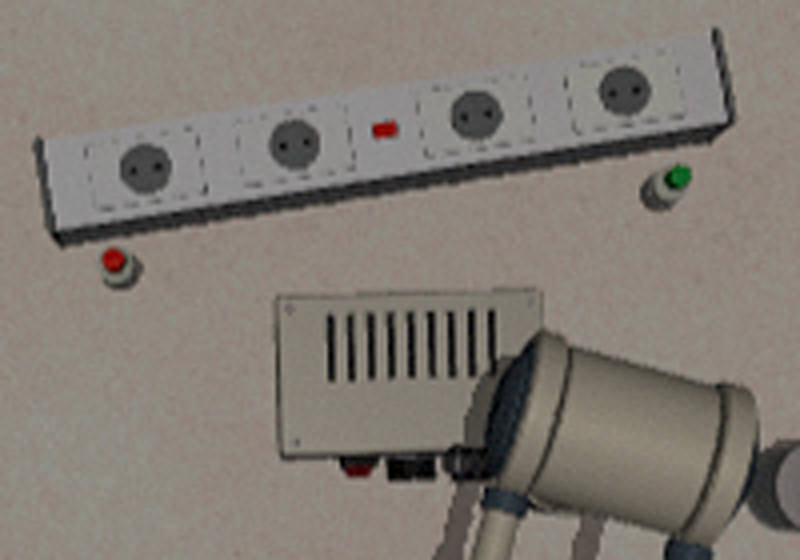

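The crop shows the pack turned to about 2 deg. Its back corners are at (277,297) and (543,290), front-left at (281,459), and the bottles haven't moved. The contact works as planned. I'll add a tracker that uses the vent slots, so I don't have to view every picture.

```bash
cat >> h.py <<'E'
def slots(fn,debug=0):
    g=cv2.cvtColor(cv2.imread('pics/'+fn+'.png'),cv2.COLOR_BGR2GRAY)[95:235,190:390]
    g=cv2.resize(g,None,fx=4,fy=4,interpolation=cv2.INTER_CUBIC)
    bh=cv2.morphologyEx(g,cv2.MORPH_BLACKHAT,np.ones((19,19)))
    n,l,st,ce=cv2.connectedComponentsWithStats((bh>40).astype(np.uint8)); out=[]
    for i in range(1,n):
        pts=np.argwhere(l==i)[:,::-1].astype(np.float32); (cx,cy),(w,h),_=cv2.minAreaRect(pts)
        if 45<max(w,h)<80 and min(w,h)<16: out.append((cx,cy))
    out=[p for p in out if sum(np.hypot(p[0]-q[0],p[1]-q[1])<45 for q in out)>1]
    return np.array([crop(u,v,.088,fn) for u,v in out]).reshape(-1,2)
def track(fn):
    S=slots(fn); S=S[np.argsort(-S[:,1])]; d=np.linalg.svd(S-S.mean(0))[2][0]; d*=np.sign(d[1]); xa=np.array([d[1],-d[0]])
    return S,d,xa,np.degrees(np.arctan2(xa[1],xa[0]))
E
python3 - <<'E'
from h import *
for fn,C in(('t0',[(310,291),(562,358),(266,445)]),('t1',[(277,297),(543,290),(281,459)])):
  S,d,xa,y=track(fn); P=[crop(*p,.088,fn) for p in C]; c=(P[1]+P[2])/2
  e=P[0]-P[1]
  print(fn,len(S),'vent yaw',y,'edge yaw',np.degrees(np.arctan2(-e[0],e[1])),'c',c,'slot rel c', [( ((s-c)@xa).round(4),((s-c)@d).round(4)) for s in S])
  m=M; print([((p-m)@XT).round(4) for p in P])
E
```

```text
t0 9 vent yaw -14.730654587130378 edge yaw -15.09604647641682 c [ 0.55173416 -0.02999054] slot rel c [(np.float64(0.0212), np.float64(0.0594)), (np.float64(0.0211), np.float64(0.0443)), (np.float64(0.021), np.float64(0.0292)), (np.float64(0.0216), np.float64(0.0145)), (np.float64(0.0213), np.float64(-0.0008)), (np.float64(0.0208), np.float64(-0.0156)), (np.float64(0.0212), np.float64(-0.0304)), (np.float64(0.0211), np.float64(-0.0456)), (np.float64(0.0213), np.float64(-0.0605))]
[np.float64(-0.0781), np.float64(-0.1578), np.float64(-0.1862)]
t1 9 vent yaw 1.811111529105773 edge yaw 1.4404292305177686 c [ 0.57202292 -0.02885468] slot rel c [(np.float64(0.0215), np.float64(0.0601)), (np.float64(0.0214), np.float64(0.0449)), (np.float64(0.0221), np.float64(0.03)), (np.float64(0.0223), np.float64(0.015)), (np.float64(0.0222), np.float64(0.0001)), (np.float64(0.0217), np.float64(-0.0148)), (np.float64(0.0212), np.float64(-0.0299)), (np.float64(0.0214), np.float64(-0.0451)), (np.float64(0.0221), np.float64(-0.0597))]
[np.float64(-0.0785), np.float64(-0.1054), np.float64(-0.1982)]
```

```bash
cat >> h.py <<'E'
def pose(fn):
    S,d,xa,y=track(fn); n=len(S); k=.06-.015*np.round((S-S[0])@-d/.015)  # assumes leftmost slot seen
    c=(S-np.outer(k,d)).mean(0)-.0217*xa; return c,y,n
def report(fn):
    c,y,n=pose(fn); a=np.radians(y);xa=np.array([np.cos(a),np.sin(a)]);ya=np.array([-xa[1],xa[0]])
    print('n',n,'c',c.round(4),'yaw %.1f rel %.1f'%(y,y-9.22),'BL,BR gap mm',[round(1000*(c+.06*xa+t*ya-M)@XT,1) for t in(.1,-.1)],'ymid',round((c-M)@YT,3)); return c,y
def plan(c,y,side,angles,z=.047,s=.08,pv=.067):
    a=np.radians(y);u=lambda b:np.array([-np.sin(b),np.cos(b)]); piv=c-side*pv*u(a)
    for th in angles:
        b=np.radians(th);print(th,end=' ');row(*finger(piv+side*pv*u(b),th,side*s,0),z,th)
E
python3 - <<'E'
from h import *
c,y=report('t1'); plan(c,y,-1,[2,8,14,20,26,30])
E
```

```text
n 9 c [ 0.5721 -0.0288] yaw 1.8 rel -7.4 BL,BR gap mm [np.float64(-79.3), np.float64(-105.1)] ymid 0.012
2 x 0.3 y 0.0 z 0.2  rx -0.1 ry -0.3 rz 0.8
8 x -1.3 y -0.7 z 0.2  rx -0.1 ry -0.3 rz -5.2
14 x -2.9 y -1.2 z 0.2  rx -0.1 ry -0.3 rz -11.2
20 x -4.6 y -1.5 z 0.2  rx -0.1 ry -0.3 rz -17.2
26 x -6.3 y -1.7 z 0.1  rx -0.1 ry -0.3 rz -23.2
30 x -7.5 y -1.7 z 0.1  rx -0.1 ry -0.3 rz -27.2
```

>>> {"name": "step_arm", "arguments": {"moves": [{"x": -0.8, "y": -0.3, "z": 0, "rx": 0, "ry": 0, "rz": -3, "fingers": 0}, {"x": -1.6, "y": -0.7, "z": 0, "rx": 0, "ry": 0, "rz": -5, "fingers": 0}, {"x": -2.4, "y": -1.0, "z": 0, "rx": 0, "ry": 0, "rz": -8, "fingers": 0}, {"x": -3.2, "y": -1.2, "z": 0, "rx": 0, "ry": 0, "rz": -11, "fingers": 0}, {"x": -4.0, "y": -1.4, "z": 0, "rx": 0, "ry": 0, "rz": -14, "fingers": 0}]}}

```text
time: 3.9
ee_pos: [0.5466, -0.1226, 0.0488]
tcp_rot: [3.141, -0.007, -2.846]
contact_force: [-10.7, -3.4, 5.5]
gripper_width: -0.0002
finger_force: 5.6
```

>>> {"name": "step_arm", "arguments": {"moves": [{"x": -0.9, "y": 0.1, "z": 0, "rx": 0, "ry": 0, "rz": -3, "fingers": 0}, {"x": -1.8, "y": 0.2, "z": 0, "rx": 0, "ry": 0, "rz": -6, "fingers": 0}, {"x": -2.7, "y": 0.4, "z": 0, "rx": 0, "ry": 0, "rz": -9, "fingers": 0}, {"x": -3.5, "y": 0.6, "z": 0, "rx": 0, "ry": 0, "rz": -12, "fingers": 0}, {"x": -3.5, "y": 0.6, "z": 0, "rx": 0, "ry": 0, "rz": -12, "fingers": 0}]}}

```text
time: 4.53
ee_pos: [0.58, -0.1082, 0.049]
tcp_rot: [-3.139, -0.004, -2.638]
contact_force: [-3.5, -7.8, 1.4]
gripper_width: 0.0001
finger_force: 3.4
```

```bash
python3 - <<'E'
from h import *
s=monitor.state();print(s['time'],s['ee_pos'],np.degrees(s['tcp_rot']),s['contact_force'])
snap('top','t2'); c,y=report('t2'); row(*finger(c,y,-.08,0),.047,y)
row(*finger(c,y,-.08,.06),.047,y); row(*finger(c,y,.08,.05),.047,y);row(*finger(c,y,.08,.02),.047,y)
E
```

```text
4.525 [ 0.57995032 -0.10820733  0.04897199] [-179.87038574   -0.25138709 -151.16845831] [-3.47768785 -7.81884788  1.36010908]
n 9 c [ 0.6054 -0.0092] yaw 27.6 rel 18.4 BL,BR gap mm [np.float64(-90.3), np.float64(-27.3)] ymid 0.026
x 0.3 y -0.4 z 0.2  rx -0.1 ry -0.2 rz 1.2
x 6.3 y -0.3 z 0.2  rx -0.1 ry -0.2 rz 1.2
x 4.9 y 15.7 z 0.2  rx -0.1 ry -0.2 rz 1.2
x 1.9 y 15.6 z 0.2  rx -0.1 ry -0.2 rz 1.2
```

>>> {"name": "step_arm", "arguments": {"moves": [{"x": 2, "y": 0, "z": 0, "rx": 0, "ry": 0, "rz": 0, "fingers": 0}, {"x": 6, "y": 0, "z": 0, "rx": 0, "ry": 0, "rz": 0, "fingers": 0}, {"x": 6, "y": 5.5, "z": 0, "rx": 0, "ry": 0, "rz": 0, "fingers": 0}, {"x": 6, "y": 11, "z": 0, "rx": 0, "ry": 0, "rz": 0, "fingers": 0}, {"x": 5, "y": 15.6, "z": 0, "rx": 0, "ry": 0, "rz": 0, "fingers": 0}]}}

```text
time: 5.2
ee_pos: [0.4604, 0.0078, 0.0491]
tcp_rot: [3.141, -0.0, -2.638]
contact_force: [0.4, -0.1, -0.1]
gripper_width: 0.0004
finger_force: 0.0
```

```bash
python3 - <<'E'
from h import *
s=monitor.state();print(s['time'],s['ee_pos'],np.degrees(s['tcp_rot']),s['contact_force'])
c,y=report('t2'); row(*finger(c,y,.08,.01),.047,y); plan(c,y,1,[27.6,22,16,10,4,-2,-8,-12])
E
```

```text
5.2 [0.46040606 0.00778694 0.04908824] [ 1.79985488e+02 -3.62025529e-03 -1.51150745e+02] [ 0.35053728 -0.06173014 -0.05538326]
n 9 c [ 0.6054 -0.0092] yaw 27.6 rel 18.4 BL,BR gap mm [np.float64(-90.3), np.float64(-27.3)] ymid 0.026
x -4.0 y -0.3 z 0.2  rx 0.0 ry -0.0 rz 1.3
27.6 x -4.9 y -0.3 z 0.2  rx 0.0 ry -0.0 rz 1.2
22 x -6.4 y 0.3 z 0.2  rx 0.0 ry -0.0 rz 6.8
16 x -8.1 y 0.7 z 0.2  rx 0.0 ry -0.0 rz 12.8
10 x -9.8 y 1.0 z 0.2  rx 0.0 ry -0.0 rz 18.8
4 x -11.5 y 1.1 z 0.2  rx 0.0 ry -0.0 rz 24.8
-2 x -13.2 y 1.1 z 0.2  rx 0.0 ry -0.0 rz 30.8
-8 x -14.9 y 0.8 z 0.2  rx 0.0 ry -0.0 rz 36.8
-12 x -16.0 y 0.6 z 0.2  rx 0.0 ry -0.0 rz 40.8
```

>>> {"name": "step_arm", "arguments": {"moves": [{"x": -3, "y": -0.3, "z": 0, "rx": 0, "ry": 0, "rz": 1, "fingers": 0}, {"x": -5, "y": -0.3, "z": 0, "rx": 0, "ry": 0, "rz": 1, "fingers": 0}, {"x": -5.8, "y": 0, "z": 0, "rx": 0, "ry": 0, "rz": 3, "fingers": 0}, {"x": -6.7, "y": 0.3, "z": 0, "rx": 0, "ry": 0, "rz": 7, "fingers": 0}, {"x": -7.6, "y": 0.5, "z": 0, "rx": 0, "ry": 0, "rz": 10, "fingers": 0}]}}

```text
time: 5.82
ee_pos: [0.5232, 0.0472, 0.0492]
tcp_rot: [3.141, -0.007, -2.814]
contact_force: [-13.5, -2.9, 8.0]
gripper_width: 0.0001
finger_force: 6.9
```

>>> {"name": "step_arm", "arguments": {"moves": [{"x": -0.9, "y": 0, "z": 0, "rx": 0, "ry": 0, "rz": 3, "fingers": 0}, {"x": -1.8, "y": 0, "z": 0, "rx": 0, "ry": 0, "rz": 6, "fingers": 0}, {"x": -2.6, "y": -0.2, "z": 0, "rx": 0, "ry": 0, "rz": 9, "fingers": 0}, {"x": -3.4, "y": -0.4, "z": 0, "rx": 0, "ry": 0, "rz": 12, "fingers": 0}, {"x": -3.4, "y": -0.4, "z": 0, "rx": 0, "ry": 0, "rz": 12, "fingers": 0}]}}

```text
time: 6.45
ee_pos: [0.557, 0.0565, 0.0483]
tcp_rot: [3.139, -0.006, -3.02]
contact_force: [-8.1, 4.4, 2.3]
gripper_width: -0.0
finger_force: 3.5
```

```bash
python3 - <<'E'
from h import *
s=monitor.state();print(s['time'],s['ee_pos'],np.degrees(s['tcp_rot']),s['contact_force'])
b=snap('top','t3')['frame'];cv2.imwrite('pics/c3.png',cv2.resize(b[95:235,190:390],(800,560),interpolation=cv2.INTER_CUBIC))
c,y=report('t3');  plan(c,y,1,[y,4,-2,-4,-6])
E
```

```text
6.45 [0.55698993 0.05651694 0.04825947] [ 179.83952229   -0.35295759 -173.05002927] [-8.14271485  4.42770518  2.32603394]
n 4 c [ 0.5248 -0.0577] yaw 80.2 rel 71.0 BL,BR gap mm [np.float64(-278.0), np.float64(-88.9)] ymid -0.009
80.19600732057702 x 14.3 y -15.4 z 0.2  rx 0.3 ry -0.2 rz -73.2
4 x 4.5 y 2.2 z 0.2  rx 0.1 ry -0.3 rz 3.0
-2 x 2.9 y 2.8 z 0.2  rx 0.1 ry -0.3 rz 9.0
-4 x 2.3 y 2.9 z 0.1  rx 0.1 ry -0.3 rz 11.0
-6 x 1.8 y 3.0 z 0.1  rx 0.1 ry -0.3 rz 13.0
```

View pics/c3.png

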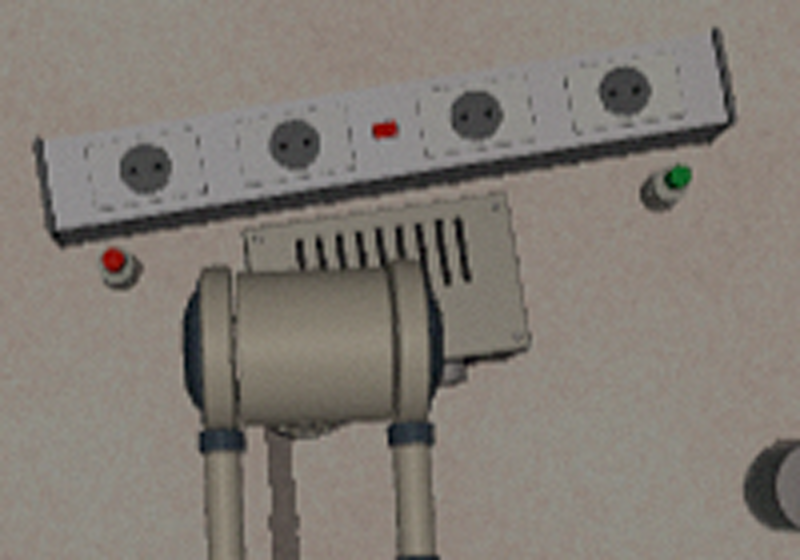

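The crop shows the pack nearly parallel to the trunking. Its top corners are at BL (245,231), BR (505,194) and FR (530,350), and the arm hides some of the slots. The bottles haven't moved.

```bash
python3 - <<'E'
from h import *
P=[crop(*p,.088,'t3') for p in[(245,231),(505,194),(530,350)]]
e=P[0]-P[1]; y=np.degrees(np.arctan2(-e[0],e[1])); c=(P[0]+P[2])/2
print(c,y,[(p-M)@XT for p in P],(c-M)@YT); plan(c,y,1,[y,4,0,-2,-4])
E
```

```text
[ 0.6348398  -0.01043022] 8.102263033161472 [np.float64(-0.02557615168550982), np.float64(-0.029413098128913052), np.float64(-0.14810052283841968)] 0.02024507455957872
8.102263033161472 x 0.3 y 0.3 z 0.1  rx 0.2 ry -0.3 rz -1.1
4 x -0.7 y 0.8 z 0.1  rx 0.1 ry -0.3 rz 3.0
0 x -1.8 y 1.2 z 0.1  rx 0.1 ry -0.3 rz 7.0
-2 x -2.3 y 1.3 z 0.1  rx 0.1 ry -0.3 rz 9.0
-4 x -2.9 y 1.5 z 0.1  rx 0.1 ry -0.3 rz 11.0
```

>>> {"name": "step_arm", "arguments": {"moves": [{"x": -0.6, "y": 0.2, "z": 0, "rx": 0, "ry": 0, "rz": 1, "fingers": 0}, {"x": -1.3, "y": 0.5, "z": 0, "rx": 0, "ry": 0, "rz": 3, "fingers": 0}, {"x": -2.0, "y": 0.7, "z": 0, "rx": 0, "ry": 0, "rz": 5, "fingers": 0}, {"x": -2.0, "y": 0.7, "z": 0, "rx": 0, "ry": 0, "rz": 6, "fingers": 0}, {"x": 2, "y": 0.7, "z": 0, "rx": 0, "ry": 0, "rz": 6, "fingers": 0}]}}

```text
time: 7.12
ee_pos: [0.5386, 0.0598, 0.048]
tcp_rot: [3.142, -0.002, -3.126]
contact_force: [-1.1, 1.5, 1.5]
gripper_width: -0.0002
finger_force: 0.0
```

>>> {"name": "step_arm", "arguments": {"moves": [{"x": 2, "y": 0, "z": 0, "rx": 0, "ry": 0, "rz": 0, "fingers": 0}, {"x": 2, "y": -5.5, "z": 0, "rx": 0, "ry": 0, "rz": 0, "fingers": 0}, {"x": 2, "y": -11, "z": 0, "rx": 0, "ry": 0, "rz": 0, "fingers": 0}, {"x": 2, "y": -15.5, "z": 0, "rx": 0, "ry": 0, "rz": 0, "fingers": 0}, {"x": 2, "y": -15.5, "z": 0, "rx": 0, "ry": 0, "rz": 0, "fingers": 0}]}}

```text
time: 7.75
ee_pos: [0.5207, -0.0984, 0.0491]
tcp_rot: [-3.141, -0.0, -3.13]
contact_force: [-0.4, 1.1, -0.1]
gripper_width: -0.0
finger_force: 0.0
```

```bash
python3 - <<'E'
from h import *
s=monitor.state();print(s['time'],s['ee_pos'],np.degrees(s['tcp_rot']),s['contact_force'])
snap('top','t4'); c,y=report('t4'); plan(c,y,-1,[y,4,8,10,12,14])
E
```

```text
7.75 [ 0.52069295 -0.0983588   0.04909578] [-1.79965206e+02 -2.72867113e-02 -1.79336248e+02] [-0.43670916  1.08975259 -0.11790781]
n 9 c [ 0.6449 -0.0107] yaw 0.3 rel -8.9 BL,BR gap mm [np.float64(-2.2), np.float64(-33.2)] ymid 0.018
0.2978738364649408 x -5.4 y 0.5 z 0.2  rx 0.0 ry -0.0 rz 0.4
4 x -6.3 y 0.1 z 0.2  rx 0.0 ry -0.0 rz -3.3
8 x -7.4 y -0.3 z 0.2  rx 0.0 ry -0.0 rz -7.3
10 x -7.9 y -0.5 z 0.2  rx 0.0 ry -0.0 rz -9.3
12 x -8.5 y -0.7 z 0.2  rx 0.0 ry -0.0 rz -11.3
14 x -9.0 y -0.8 z 0.2  rx 0.0 ry -0.0 rz -13.3
```

>>> {"name": "step_arm", "arguments": {"moves": [{"x": -4, "y": 0.4, "z": 0, "rx": 0, "ry": 0, "rz": 0, "fingers": 0}, {"x": -5.5, "y": 0.4, "z": 0, "rx": 0, "ry": 0, "rz": 0, "fingers": 0}, {"x": -6.3, "y": 0.1, "z": 0, "rx": 0, "ry": 0, "rz": -3, "fingers": 0}, {"x": -7.1, "y": -0.2, "z": 0, "rx": 0, "ry": 0, "rz": -6, "fingers": 0}, {"x": -7.8, "y": -0.4, "z": 0, "rx": 0, "ry": 0, "rz": -8, "fingers": 0}]}}

```text
time: 8.43
ee_pos: [0.5968, -0.0973, 0.049]
tcp_rot: [3.141, -0.007, -2.984]
contact_force: [-12.3, -1.9, 6.3]
gripper_width: 0.0001
finger_force: 6.1
```

>>> {"name": "step_arm", "arguments": {"moves": [{"x": -0.4, "y": 0, "z": 0, "rx": 0, "ry": 0, "rz": -1, "fingers": 0}, {"x": -0.6, "y": 0, "z": 0, "rx": 0, "ry": 0, "rz": -1, "fingers": 0}, {"x": -0.6, "y": 0, "z": 0, "rx": 0, "ry": 0, "rz": -1, "fingers": 0}, {"x": 3, "y": 0, "z": 0, "rx": 0, "ry": 0, "rz": -1, "fingers": 0}, {"x": 5.5, "y": 0, "z": 0, "rx": 0, "ry": 0, "rz": -1, "fingers": 0}]}}

```text
time: 9.05
ee_pos: [0.5438, -0.1054, 0.0488]
tcp_rot: [3.141, -0.001, -2.967]
contact_force: [-0.4, -0.4, -0.2]
gripper_width: -0.0002
finger_force: 0.0
```

```bash
python3 - <<'E'
from h import *
s=monitor.state();print(s['time'],s['ee_pos'],np.degrees(s['tcp_rot']),s['contact_force'])
snap('top','t5'); c,y=report('t5'); row(*finger(c,y,.08,.04),.047,y);plan(c,y,1,[y,y-2,y-4,y-6])
E
```

```text
9.05 [ 0.54379252 -0.10538899  0.04875703] [ 1.79945359e+02 -5.52523680e-02 -1.69998387e+02] [-0.41583378 -0.39378651 -0.2462266 ]
n 9 c [ 0.656  -0.0093] yaw 9.9 rel 0.6 BL,BR gap mm [np.float64(-6.9), np.float64(-4.6)] ymid 0.018
x -1.8 y 15.6 z 0.2  rx 0.1 ry -0.2 rz 0.1
9.858041632364897 x -5.8 y 15.5 z 0.2  rx 0.1 ry -0.2 rz 0.1
7.8580416323648965 x -6.4 y 15.8 z 0.2  rx 0.1 ry -0.2 rz 2.1
5.8580416323648965 x -6.9 y 16.0 z 0.2  rx 0.1 ry -0.2 rz 4.1
3.8580416323648965 x -7.4 y 16.2 z 0.2  rx 0.0 ry -0.2 rz 6.1
```

>>> {"name": "step_arm", "arguments": {"moves": [{"x": 0, "y": 5.5, "z": 0, "rx": 0, "ry": 0, "rz": 0, "fingers": 0}, {"x": 0, "y": 11, "z": 0, "rx": 0, "ry": 0, "rz": 0, "fingers": 0}, {"x": -1.8, "y": 15.6, "z": 0, "rx": 0, "ry": 0, "rz": 0, "fingers": 0}, {"x": -4.5, "y": 15.6, "z": 0, "rx": 0, "ry": 0, "rz": 0, "fingers": 0}, {"x": -5.8, "y": 15.6, "z": 0, "rx": 0, "ry": 0, "rz": 0, "fingers": 0}]}}

```text
time: 9.72
ee_pos: [0.5753, 0.0589, 0.0491]
tcp_rot: [3.141, -0.001, -2.966]
contact_force: [-21.8, 4.2, 9.0]
gripper_width: 0.0001
finger_force: 9.0
```

>>> {"name": "step_arm", "arguments": {"moves": [{"x": -0.4, "y": 0, "z": 0, "rx": 0, "ry": 0, "rz": 0, "fingers": 0}, {"x": -0.7, "y": 0, "z": 0, "rx": 0, "ry": 0, "rz": 1, "fingers": 0}, {"x": -0.9, "y": 0, "z": 0, "rx": 0, "ry": 0, "rz": 1, "fingers": 0}]}}

```text
time: 10.1
ee_pos: [0.5805, 0.06, 0.0489]
tcp_rot: [3.137, -0.009, -2.985]
contact_force: [-15.6, 5.7, 7.5]
gripper_width: -0.0002
finger_force: 7.5
```

>>> {"name": "step_arm", "arguments": {"moves": [{"x": -0.2, "y": 0, "z": 0, "rx": 0, "ry": 0, "rz": 0, "fingers": 0}, {"x": -0.3, "y": 0, "z": 0, "rx": 0, "ry": 0, "rz": 0, "fingers": 0}]}}

```text
time: 10.35
ee_pos: [0.5812, 0.0602, 0.0489]
tcp_rot: [3.137, -0.014, -2.985]
contact_force: [-28.7, 3.4, 14.1]
gripper_width: 0.0002
finger_force: 13.7
```

```bash
python3 - <<'E'
from h import *
s=monitor.state();print(s['time'],s['ee_pos'],s['contact_force'])
snap('top','t6'); S=slots('t6');print(len(S))
E
```

```text
10.35 [0.58117462 0.06021934 0.04891189] [-28.70361424   3.40528967  14.13474405]
2
```

The force rose to 29 N with hardly any movement, so the left end is against the trunking. I back off and go to the right end.

>>> {"name": "step_arm", "arguments": {"moves": [{"x": 1, "y": 0, "z": 0, "rx": 0, "ry": 0, "rz": 0, "fingers": 0}, {"x": 5, "y": 0, "z": 0, "rx": 0, "ry": 0, "rz": 0, "fingers": 0}, {"x": 5.5, "y": -5.5, "z": 0, "rx": 0, "ry": 0, "rz": 0, "fingers": 0}, {"x": 5.5, "y": -11, "z": 0, "rx": 0, "ry": 0, "rz": 0, "fingers": 0}, {"x": 5, "y": -16, "z": 0, "rx": 0, "ry": 0, "rz": 0, "fingers": 0}]}}

```text
time: 11.02
ee_pos: [0.5624, -0.109, 0.0494]
tcp_rot: [-3.141, 0.001, -2.987]
contact_force: [0.4, 0.4, -0.3]
gripper_width: 0.0002
finger_force: 0.0
```

```bash
python3 - <<'E'
from h import *
s=monitor.state();print(s['time'],s['ee_pos'],np.degrees(s['tcp_rot']),s['contact_force'])
snap('top','t7'); c,y=report('t7'); plan(c,y,-1,[y,y+1,y+2,y+3])
E
```

```text
11.025 [ 0.56237413 -0.10898949  0.04944278] [-1.79979876e+02  4.22419338e-02 -1.71129561e+02] [ 0.44605336  0.36790983 -0.26898963]
n 9 c [ 0.66   -0.0104] yaw 8.1 rel -1.2 BL,BR gap mm [np.float64(-0.0), np.float64(-4.1)] ymid 0.016
8.05710131577761 x -4.0 y 0.9 z 0.2  rx -0.3 ry 0.0 rz 0.6
9.05710131577761 x -4.2 y 0.8 z 0.2  rx -0.3 ry 0.0 rz -0.4
10.05710131577761 x -4.5 y 0.7 z 0.2  rx -0.3 ry 0.0 rz -1.4
11.05710131577761 x -4.7 y 0.6 z 0.2  rx -0.3 ry 0.0 rz -2.4
```

>>> {"name": "step_arm", "arguments": {"moves": [{"x": -3, "y": 0.8, "z": 0, "rx": 0, "ry": 0, "rz": 0, "fingers": 0}, {"x": -4.0, "y": 0.8, "z": 0, "rx": 0, "ry": 0, "rz": 0, "fingers": 0}, {"x": -4.3, "y": 0.8, "z": 0, "rx": 0, "ry": 0, "rz": 0, "fingers": 0}, {"x": -4.6, "y": 0.7, "z": 0, "rx": 0, "ry": 0, "rz": 0, "fingers": 0}, {"x": -4.7, "y": 0.7, "z": 0, "rx": 0, "ry": 0, "rz": 0, "fingers": 0}]}}

```text
time: 11.7
ee_pos: [0.6046, -0.0933, 0.0489]
tcp_rot: [3.141, -0.007, -2.986]
contact_force: [-11.3, -1.1, 4.4]
gripper_width: -0.0001
finger_force: 6.1
```

>>> {"name": "step_arm", "arguments": {"moves": [{"x": -0.2, "y": 0, "z": 0, "rx": 0, "ry": 0, "rz": 0, "fingers": 0}, {"x": -0.3, "y": 0, "z": 0, "rx": 0, "ry": 0, "rz": 0, "fingers": 0}]}}

```text
time: 11.95
ee_pos: [0.6066, -0.0936, 0.0489]
tcp_rot: [-3.141, -0.009, -2.987]
contact_force: [-17.5, -3.1, 7.1]
gripper_width: -0.0
finger_force: 9.0
```

>>> {"name": "step_arm", "arguments": {"moves": [{"x": -0.2, "y": 0, "z": 0, "rx": 0, "ry": 0, "rz": 0, "fingers": 0}, {"x": -0.3, "y": 0, "z": 0, "rx": 0, "ry": 0, "rz": 0, "fingers": 0}]}}

```text
time: 12.2
ee_pos: [0.6065, -0.0936, 0.0489]
tcp_rot: [3.141, -0.017, -2.987]
contact_force: [-31.4, -3.8, 14.4]
gripper_width: 0.0001
finger_force: 15.9
```

The right end has also met the trunking: 31 N and no further motion. I back off and check.

>>> {"name": "step_arm", "arguments": {"moves": [{"x": 1, "y": 0, "z": 0, "rx": 0, "ry": 0, "rz": 0, "fingers": 0}, {"x": 5, "y": 0, "z": 0, "rx": 0, "ry": 0, "rz": 0, "fingers": 0}, {"x": 9, "y": 0, "z": 0, "rx": 0, "ry": 0, "rz": 0, "fingers": 0}, {"x": 9, "y": 0, "z": 0, "rx": 0, "ry": 0, "rz": 0, "fingers": 0}]}}

```text
time: 12.7
ee_pos: [0.5225, -0.1059, 0.0487]
tcp_rot: [3.141, -0.001, -2.987]
contact_force: [-0.2, -0.2, 0.3]
gripper_width: 0.0
finger_force: 0.0
```

```bash
python3 - <<'E'
from h import *
s=monitor.state();print(s['time'],s['ee_pos'],s['contact_force'])
b=snap('top','t8')['frame']; c,y=report('t8'); row(*finger(c,y,.08,.04),.049,y);plan(c,y,1,[y])
cv2.imwrite('pics/c8.png',cv2.resize(b[95:235,190:390],(800,560),interpolation=cv2.INTER_CUBIC))
E
```

```text
12.7 [ 0.52252634 -0.10594129  0.04873219] [-0.18774525 -0.20750911  0.34146187]
n 9 c [ 0.6616 -0.0103] yaw 9.6 rel 0.4 BL,BR gap mm [np.float64(-1.0), np.float64(0.3)] ymid 0.016
x -3.9 y 15.2 z 0.0  rx -0.0 ry 0.1 rz -0.7
9.586685199871166 x -7.9 y 15.2 z 0.2  rx -0.0 ry 0.1 rz -0.7
```

View pics/c8.png

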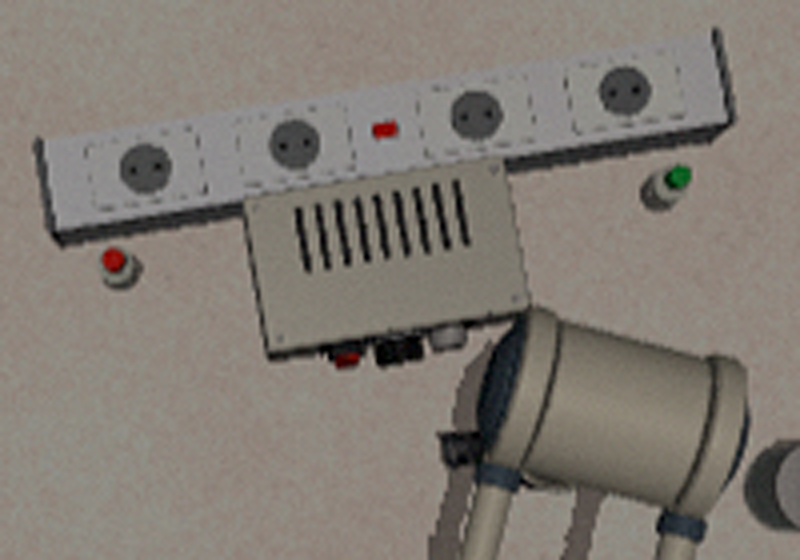

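The crop shows the pack's back on the trunking along its whole width: back corners at (245,200) and (503,162), measured gaps about 1 and 0 mm. The controls face the robot, the bottles haven't moved, and the gripper is clear.

```bash
python3 -c "
from h import *
print(robot.job_done())"
```

```text
the job is handed in; nothing more can be done
None
```

I pushed the power pack flush against the trunking (measured gaps about 1 mm left, 0 mm right) with its controls facing the robot, and handed the job in at about 13 s; the hand-in did not report a pass or fail.

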